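Turn the printing block pattern side up on the inking board

TASK

Get the long printing block ready for inking: it lies on the table pattern side down, so turn it over and leave it lying flat on the grey inking board with its pattern facing up. Leave the square printing block where it is.

Things in the scene. Friction and masses are not known exactly. Their poses are not given: they have to be found in the camera images.
- long_block: oblong printing block, a plain box 120 mm long, 50 wide, 16 thick, about 80 g: 12 mm of dark brown wood faced with dark lino with a raised light leaf pattern. Starts on the table, bare wood up, pattern down. Origin at its centre; y along the length, x across the width, z out of the bare wooden back (up at the start, must point down at the end). It can stand on its 50 x 16 mm end and topples when pushed
- square_block: square printing block of the same wood and lino, 64 x 64 x 16 mm, lying on the table with its light sun pattern already up; a bystander. Origin at its centre
- inking_board: flat grey plastic board fixed on the table, 220 mm along its x, 260 mm along its y, 5 mm thick, with rounded corners and no rim. Origin at the centre of its underside, z up; its upper face is at z = 5 mm
There are look-alikes about, which are no part of the job. Leave any purple look-alike of the long_block alone.

How it is judged (in metres and radians):
At the end, for the whole second after the job is handed in: The long block lies flat (within 10 degrees) and still on the inking board, pattern up, its centre over the board (at least 10 mm inside the board's edges), released; the square block is within 30 mm of where it started (angle between long_block's own z axis and vertical above 2.96 rad and x of long_block in the frame of inking_board between -0.1 and 0.1 m and y of long_block in the frame of inking_board between -0.12 and 0.12 m and z of long_block in the frame of inking_board below 0.02 m and linear speed of long_block below 0.02 m/s and distance of square_block from where it was at the start of the episode below 0.03 m); the robot touches nothing.
It fails at once if the square block is pushed away (more than 30 mm) or lifted (distance of square_block from where it was at the start of the episode above 0.03 m).
It also fails if it takes over 45 s, if anything falls off the work surface, if the arm or the gripper's body presses on something with over 40 N, if the wrist force passes 120 N, or if a joint passes its speed limit or range.

ROBOT

A 6-joint arm with a two-finger parallel gripper is mounted at the origin on a cart in front of the work surface, level with it; the furniture and walls round the work are solid. World frame = base frame: x ahead of the robot, y to its left, z up, the work surface at z = 0. Lengths are in mm, angles in rad, forces in N, time in s.
With the tool pointing down it reaches from about 225 to 725 mm from the base axis. Payload 3.1 kg.
Tool frame: the origin (TCP) lies between the finger pads; the fingertips stand 22 mm ahead of it and the grasp point (between the pads) lies 3 mm ahead of it; x points along the fingers, y is the direction in which the jaws open and shut, and the axes are right-handed (so a half turn about x gives the same grasp; the last joint's range is limited). The gripper opens to 85 mm and grips with 20 to 120 N. Pads are 22 mm wide; open, the fingers measure 114 mm over their backs; the gripper's body (76 mm by 85 mm) begins 54 mm behind the grasp point. The pads swing forward as they close: fully open they stand 13 mm farther back than shut.
Start: joints at [1.107, 0.048, 0.099, 1.622, 0, 1.443], TCP at [173.007, 495.667, 253.312] pointing down, gripper open.
Joint ranges: [-2.91, 2.91], [-0.99, 1.94], [-1.21, 1.42], [-2.12, 2.29], [-1.49, 1.47], [-3.14, 3.14]. Speed limits (rad/s): [2.79, 2.79, 3.14, 3.14, 3.14, 3.14].

INTERFACE

Orientations are given as a unit quaternion [w, x, y, z].
In Python, from bench import readout, viewer, robot gives the robot as it stands.
- The arm moves only by the tool drive_tool, never from a script. Its argument "rows" is a list of rows, each a list of 7 numbers: the turn, a rotation vector about the tool's x, y, z in rad, then the shift along the tool's x, y, z in mm, then the opening, from -1 (shut) to 1 (fully open). A call has 1 to 5 rows; each row shifts and turns the commanded pose from where the row before left it, along the tool's axes as they then stand; what a row does not reach is not made up. A row lasts 1/8 s, in which the tool goes at most 62.5 mm and 10.7 degrees, less where a joint would pass 70% of its speed; a pose out of reach is approached as far as the arm can. A call with a gripper value outside its range is refused whole. The fingers move at their own pace and stop on an object; "squeeze" is the grip in N (left out, the last holds). Time passes only in rows, so rows that do not move let the fingers close. It gives the time, the measured TCP pose, the force and the opening at its end, in the units of the state.
- readout.read_state(): the state, without advancing time (a new reading comes with each control period).
- viewer.camera(name): name is "scene" or "top" or "wrist"; returns the picture (400x640x3 uint8, red, green, blue); there is no depth.
- viewer.calibration(name): a dict with "fov_y" (degrees; the focal length in pixels is half the picture's height over the tangent of half this angle, whatever the lens; pixels are square), "cx", "cy" (the principal point, pixels), "dist_coeffs" ([k1, k2, p1, p2, k3] as OpenCV has them; the pictures are not rectified), "rvec" (rotation vector, rad) and "tvec" (3), from world to camera coordinates, as OpenCV has them. Camera axes: x right, y down, z forward; pixel columns grow to the right and rows downward; lengths in mm; the calibration is good to about 2 mm. A picture is of the moment at which its call begins: read the wrist's pose just before it. calibration takes no time and is no camera call; for the wrist camera it gives the pose at the moment of the call.
- robot.sign_off(): hands the job in, once; it reports no verdict.
The state is a dict: "t": time; "q": joint angles; "qvel": joint speeds; "tau": joint torques, N m; "tool_pos": TCP position; "eef_rot": TCP orientation; "force": force on the tool from outside, world axes, zero at the start; "moment": the same for the moment, N m; "grip_width": finger opening in mm.
Only numpy, scipy, OpenCV 4.12 (cv2) and the standard library are available. Lean on these libraries where they do the work, as an engineer would, in place of code of your own. Each camera call takes 0.05 s, during which the arm holds its last target.

## Working session

There is one attempt and no reset: what is moved stays moved. The work goes in short steps, Python scripts to look and compute and a tool call to move; the robot and the scene stay as the last step left them, time stands still between calls to the robot, and variables do not carry over. Pictures are saved under pics/ and viewed, and the job is handed in when it is done.

Besides the shell and the picture viewer there is one more tool, called by a JSON object that holds its "op" and its "data", one argument or row to a line. drive_tool: Moves the arm, as the interface text tells. Its arguments: {"type":"object","properties":{"rows":{"type":"array"},"squeeze":{"type":"number"}},"required":["rows"]}

```bash
mkdir -p pics; ls; cat > h.py <<'E'
import numpy as np,cv2
from bench import readout,viewer,robot
from scipy.spatial.transform import Rotation as R
def cam(n,f):
    im=viewer.camera(n); cv2.imwrite('pics/'+f,im[:,:,::-1]); return im
def K(c):
    f=200/np.tan(np.radians(c['fov_y'])/2); return np.array([[f,0,c['cx']],[0,f,c['cy']],[0,0,1.]])
def px2w(c,pts,z):
    u=cv2.undistortPoints(np.array(pts,float).reshape(-1,1,2),K(c),np.array(c['dist_coeffs'],float)).reshape(-1,2)
    Rm=cv2.Rodrigues(np.array(c['rvec'],float))[0]; t=np.array(c['tvec'],float).ravel()
    o=-Rm.T@t; d=np.c_[u,np.ones(len(u))]@Rm
    return o+d*((z-o[2])/d[:,2])[:,None]
def w2px(c,P):
    return cv2.projectPoints(np.array(P,float).reshape(-1,1,3),np.array(c['rvec'],float),np.array(c['tvec'],float),K(c),np.array(c['dist_coeffs'],float))[0].reshape(-1,2)
E
python3 - <<'E'
from h import *
cam('top','top0.png');cam('scene','scene0.png')
s=readout.read_state();print(s)
print(viewer.calibration('top'));print(viewer.calibration('wrist'))
E
```

```text
pics
{'t': 0.1, 'q': array([ 1.10720761e+00,  4.86714894e-02,  9.77349344e-02,  1.62200861e+00,
       -1.22243082e-05,  1.44295078e+00]), 'qvel': array([-2.80490484e-05, -9.25765259e-04,  3.59045106e-03, -2.47785572e-04,
        9.61570720e-04, -1.32116137e-05]), 'tau': array([ 2.25612413e-03, -3.39851046e+01,  3.20936573e+01,  1.57982198e-02,
       -1.45798990e-04, -1.21223829e-05]), 'tool_pos': array([172.7778461 , 495.20912168, 252.22706327]), 'eef_rot': array([ 0.69694904,  0.11741831,  0.69738358, -0.11887434]), 'force': array([-0.18388967,  0.92385273,  0.3246179 ]), 'moment': array([ 0.05571073,  0.06828616, -0.01532224]), 'grip_width': 85.43393839926692}
{'fov_y': 45.776984754741534, 'cx': 321.174317380077, 'cy': 200.63876577619197, 'dist_coeffs': array([-0.09279499,  0.        ,  0.        ,  0.        ,  0.        ]), 'rvec': array([ 2.21594665, -2.16322693,  0.07790453]), 'tvec': array([ -19.00358886,  514.16624513, 1316.21280439])}
{'fov_y': 60.4018419122344, 'cx': 317.7695318421128, 'cy': 196.1619763002689, 'dist_coeffs': array([-0.07598747,  0.        ,  0.        ,  0.        ,  0.        ]), 'rvec': array([-2.32844035, -1.65418511, -0.27764623]), 'tvec': array([-524.1615974 ,  -42.68459207,  380.20202501])}
```

View pics/top0.png

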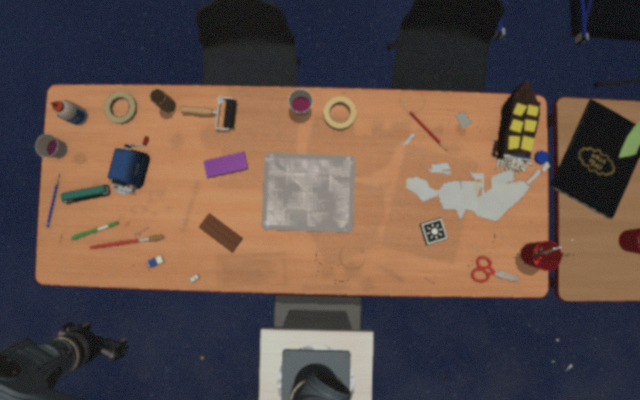

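View pics/scene0.png

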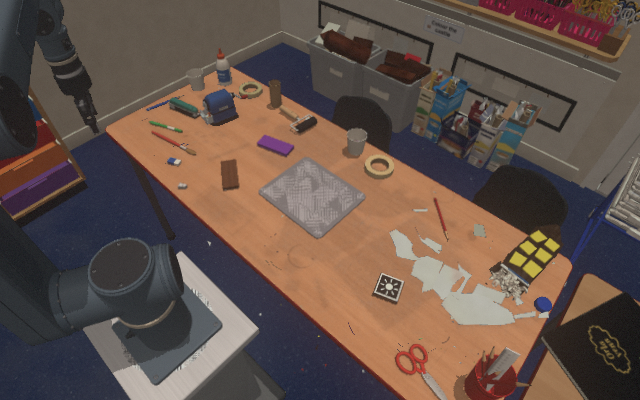

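```bash
python3 - <<'E'
from h import *
im=cv2.imread('pics/top0.png')
cr=im[140:290,180:480]; cv2.imwrite('pics/crop0.png',cv2.resize(cr,None,fx=2.6,fy=2.6,interpolation=cv2.INTER_CUBIC))
c=viewer.calibration('top')
hsv=cv2.cvtColor(im,cv2.COLOR_BGR2HSV)
roi=np.zeros(im.shape[:2],np.uint8); roi[205:260,190:255]=1
m=((hsv[:,:,2]<125)&(roi>0)).astype(np.uint8)
cs,_=cv2.findContours(m,0,2)
k=max(cs,key=cv2.contourArea); r=cv2.minAreaRect(k); print(r)
b=px2w(c,cv2.boxPoints(r),16); print(b.round(1)); print(b.mean(0), np.linalg.norm(b[0]-b[1]),np.linalg.norm(b[2]-b[1]))
print('board',px2w(c,[[265,154],[355,155],[353,231],[263,230]],5).round(1))
print('sq',px2w(c,[[433,231]],16), 'purple',px2w(c,[[226,164]],16),'cup',px2w(c,[[300,102],[340,112]],0))
d=viewer.calibration('wrist');
E
```

```text
((220.46458435058594, 232.5478515625), (41.814735412597656, 17.35088348388672), 36.52885437011719)
[[431.4 337.6  16. ]
 [471.5 309.7  16. ]
 [404.  212.   16. ]
 [364.2 239.8  16. ]]
[417.77834124 274.76086952  16.        ] 48.85228756448155 118.7563300762842
board [[ 645.2  157.3    5. ]
 [ 648.6 -100.4    5. ]
 [ 431.3  -98.8    5. ]
 [ 428.   156.     5. ]]
sq [[ 436.29323689 -324.43373835   16.        ]] purple [[612.28401199 266.17824333  16.        ]] cup [[801.00849326  61.61996173   0.        ]
 [774.27218021 -55.06657222   0.        ]]
```

View pics/crop0.png

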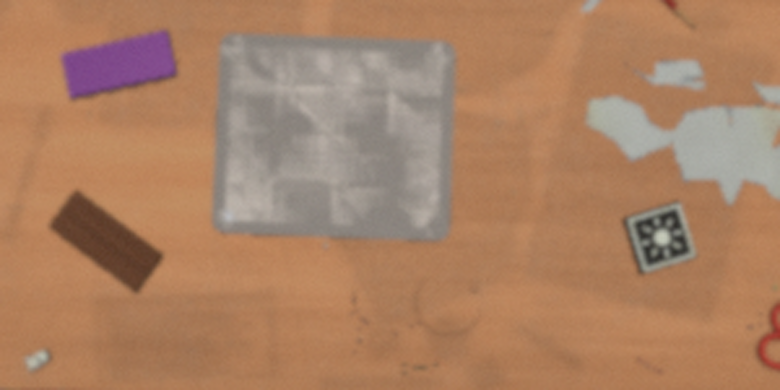

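```bash
cat >> h.py <<'E'
def Rot(s): 
    q=s['eef_rot']; return R.from_quat([q[1],q[2],q[3],q[0]])
def plan(P,Rt,n=None,maxang=9.5,maxmm=55):
    s=readout.read_state(); R0=Rot(s); p0=s['tool_pos']
    w=(R0.inv()*Rt).as_rotvec(); L=np.linalg.norm(np.array(P)-p0)
    if n is None: n=int(max(1,np.ceil(np.degrees(np.linalg.norm(w))/maxang),np.ceil(L/maxmm)))
    print('t',s['t'],'pos',p0.round(1),'x',R0.apply([1,0,0]).round(3),'y',R0.apply([0,1,0]).round(3),'F',s['force'].round(1),'g',round(s['grip_width'],1),'n',n, 'q',s['q'].round(2))
    Rc=R0; dp=(np.array(P)-p0)/n
    for i in range(n):
        d=Rc.inv().apply(dp); print(np.r_[(w/n).round(3),d.round(1)].tolist())
        Rc=Rc*R.from_rotvec(w/n)
def RT(x,y):
    x=np.array(x,float);x/=np.linalg.norm(x);y=np.array(y,float);y-=x*(x@y);y/=np.linalg.norm(y)
    return R.from_matrix(np.c_[x,y,np.cross(x,y)])
E
python3 - <<'E'
from h import *
print('A');plan([432,295,110],RT([0,0,-1],[0.823,-0.567,0]))
print('B');plan([432,295,110],RT([0,0,-1],[-0.823,0.567,0]))
E
```

```text
A
t 0.1 pos [172.8 495.2 252.2] x [-0.001 -0.002 -1.   ] y [ 0.329  0.944 -0.002] F [-0.2  0.9  0.3] g 85.4 n 12 q [ 1.11  0.05  0.1   1.62 -0.    1.44]
[0.153, 0.0, 0.0, 11.9, -8.6, 25.9]
[0.153, 0.0, 0.0, 11.9, -4.6, 26.9]
[0.153, 0.0, 0.0, 11.9, -0.4, 27.3]
[0.153, 0.0, 0.0, 11.9, 3.8, 27.0]
[0.153, 0.0, 0.0, 11.8, 7.8, 26.1]
[0.153, 0.0, 0.0, 11.8, 11.7, 24.6]
[0.153, 0.0, 0.0, 11.8, 15.4, 22.6]
[0.153, 0.0, 0.0, 11.8, 18.6, 20.0]
[0.153, 0.0, 0.0, 11.8, 21.5, 16.9]
[0.153, 0.0, 0.0, 11.8, 23.8, 13.4]
[0.153, 0.0, 0.0, 11.8, 25.5, 9.6]
[0.153, 0.0, 0.0, 11.8, 26.7, 5.6]
B
t 0.1 pos [172.8 495.2 252.2] x [-0.001 -0.002 -1.   ] y [ 0.329  0.944 -0.002] F [-0.2  0.9  0.3] g 85.4 n 8 q [ 1.11  0.05  0.1   1.62 -0.    1.44]
[-0.163, -0.0, 0.0, 17.8, -12.9, 38.8]
[-0.163, -0.0, 0.0, 17.8, -19.0, 36.2]
[-0.163, -0.0, 0.0, 17.8, -24.7, 32.7]
[-0.163, -0.0, 0.0, 17.8, -29.6, 28.2]
[-0.163, -0.0, 0.0, 17.8, -33.8, 23.0]
[-0.163, -0.0, 0.0, 17.8, -37.1, 17.2]
[-0.163, -0.0, 0.0, 17.8, -39.4, 11.0]
[-0.163, -0.0, 0.0, 17.8, -40.7, 4.4]
```

{"op": "drive_tool", "data": {
  "rows": [
    [-0.163, 0, 0, 17.8, -12.9, 38.8, 1],
    [-0.163, 0, 0, 17.8, -19, 36.2, 1],
    [-0.163, 0, 0, 17.8, -24.7, 32.7, 1],
    [-0.163, 0, 0, 17.8, -29.6, 28.2, 1],
    [-0.163, 0, 0, 17.8, -33.8, 23, 1]
  ],
  "squeeze": 40
}}

```text
t: 0.72
tool_pos: [335.6, 369.7, 163.2]
eef_rot: [0.686, -0.17, 0.687, 0.17]
force: [0.4, 0.3, -1.1]
grip_width: 85.5
```

{"op": "drive_tool", "data": {
  "rows": [
    [-0.163, 0, 0, 17.8, -37.1, 17.2, 1],
    [-0.163, 0, 0, 17.8, -39.4, 11, 1],
    [-0.163, 0, 0, 17.8, -40.7, 4.4, 1],
    [0, 0, 0, 0, 0, 0, 1]
  ]
}}

```text
t: 1.23
tool_pos: [432.4, 293.3, 108.3]
eef_rot: [0.625, -0.328, 0.628, 0.328]
force: [0.0, -0.1, 0.8]
grip_width: 85.6
```

```bash
python3 - <<'E'
from h import *
plan([432,295,60],RT([0,0,-1],[-0.823,0.567,0]))
c=viewer.calibration('wrist'); cam('wrist','w1.png')
T=[418,275];u=np.array([.567,.823]);v=np.array([.823,-.567])
print(w2px(c,[[*(np.array(T)+a*60*u+b*25*v),16] for a,b in[(1,1),(1,-1),(-1,-1),(-1,1)]]).round(0))
E
```

```text
t 1.225 pos [432.4 293.3 108.3] x [-0.004 -0.003 -1.   ] y [-0.822  0.57   0.002] F [ 0.  -0.1  0.8] g 85.6 n 1 q [ 0.47  0.06 -0.17  1.34 -0.   -0.5 ]
[-0.003, -0.004, -0.002, 48.3, 1.2, 1.3]
[[285. 260.]
 [356. 260.]
 [362.  81.]
 [278.  81.]]
```

View pics/w1.png

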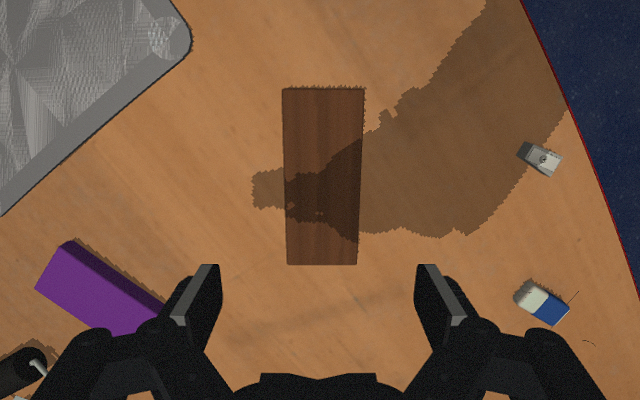

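The brown block fills (282–364, 88–265), within about 5 px of my prediction. It's plain wood and centred between the fingers, with the purple look-alike well clear at (100,290). Next I'll lower the tool.

{"op": "drive_tool", "data": {
  "rows": [
    [0, -0.004, 0, 40, 0, 0, 1],
    [0, 0, 0, 25, 0, 0, 1],
    [0, 0, 0, 15, 0, 0, 1],
    [0, 0, 0, 3, 0, 0, 1],
    [0, 0, 0, 0, 0, 0, 1]
  ]
}}

```text
t: 1.9
tool_pos: [432.7, 296.6, 28.8]
eef_rot: [0.628, -0.329, 0.624, 0.33]
force: [-0.2, -0.8, 0.5]
grip_width: 85.7
```

```bash
python3 - <<'E'
from h import *
plan([432,295,25],RT([0,0,-1],[-0.823,0.567,0]))
E
```

```text
t 1.9 pos [432.7 296.6  28.8] x [ 0.004  0.004 -1.   ] y [-0.824  0.567 -0.001] F [-0.2 -0.8  0.5] g 85.7 n 1 q [ 0.47  0.12 -0.28  1.17  0.   -0.5 ]
[0.001, 0.005, 0.001, 3.8, -0.3, -1.7]
```

{"op": "drive_tool", "data": {
  "rows": [
    [0, 0.003, 0, 4, 0, 0, 1],
    [0, 0, 0, 0, 0, 0, -1],
    [0, 0, 0, 0, 0, 0, -1],
    [0, 0, 0, 0, 0, 0, -1],
    [0, 0, 0, 0, 0, 0, -1]
  ]
}}

```text
t: 2.52
tool_pos: [432.8, 296.3, 24.5]
eef_rot: [0.627, -0.329, 0.625, 0.329]
force: [0.1, 0.3, 2.8]
grip_width: 48.7
```

{"op": "drive_tool", "data": {
  "rows": [
    [0, 0, 0, 0, 0, 0, -1],
    [0, 0, 0, 0, 0, 0, -1],
    [0, 0, 0, 0, 0, 0, -1]
  ]
}}

```text
t: 2.9
tool_pos: [432.8, 296.2, 24.5]
eef_rot: [0.627, -0.329, 0.625, 0.329]
force: [0.7, -0.4, 5.5]
grip_width: 48.9
```

{"op": "drive_tool", "data": {
  "rows": [
    [0, 0, 0, -20, 0, 0, -1],
    [0, 0, 0, -40, 0, 0, -1],
    [0, 0, 0, -50, 0, 0, -1],
    [0, 0, 0, -50, 0, 0, -1],
    [0, 0, 0, -20, 0, 0, -1]
  ]
}}

```text
t: 3.52
tool_pos: [432.9, 296.2, 206.5]
eef_rot: [0.627, -0.329, 0.624, 0.329]
force: [0.4, 0.4, -1.1]
grip_width: 48.8
```

```bash
python3 - <<'E'
from h import *
cam('wrist','w2.png')
plan([540,28,210],RT([0,0,-1],[-0.05,1,0]))
E
```

```text
t 3.575 pos [433.5 296.5 208.3] x [ 0.006  0.003 -1.   ] y [-0.824  0.567 -0.003] F [ 0.7 -0.3  1.5] g 48.7 n 6 q [ 0.47  0.04 -0.    1.53  0.   -0.5 ]
[0.153, 0.001, -0.0, -0.3, -40.0, -26.8]
[0.153, 0.001, -0.0, -0.3, -43.6, -20.4]
[0.153, 0.001, -0.0, -0.3, -46.2, -13.5]
[0.153, 0.001, -0.0, -0.3, -47.7, -6.3]
[0.153, 0.001, -0.0, -0.3, -48.1, 1.0]
[0.153, 0.001, -0.0, -0.3, -47.4, 8.4]
```

View pics/w2.png

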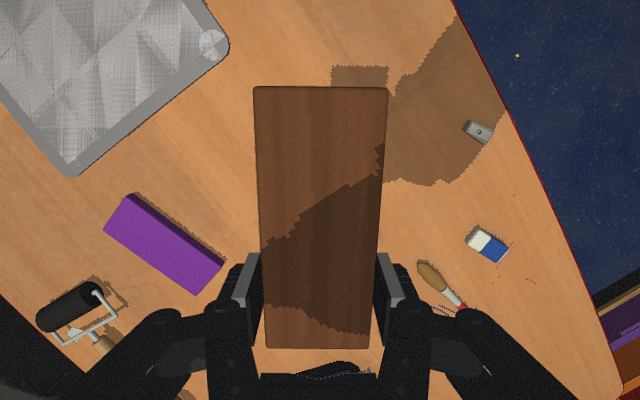

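The block is held level across its width: (253–388, 86–348), with the pads at about row 280. Before pitching, I'll check where the wrist camera sits.

{"op": "drive_tool", "data": {
  "rows": [
    [0.153, 0, 0, 0, -40, -27, -1],
    [0.153, 0, 0, 0, -43.6, -20.4, -1],
    [0.153, 0, 0, 0, -46.2, -13.5, -1],
    [0.153, 0, 0, 0, -47.7, -6.3, -1],
    [0.153, 0, 0, 0, -48, 1, -1]
  ]
}}

```text
t: 4.2
tool_pos: [520.0, 70.6, 201.3]
eef_rot: [0.702, -0.07, 0.705, 0.07]
force: [1.1, -0.3, -1.5]
grip_width: 49.0
```

```bash
python3 - <<'E'
from h import *
c=viewer.calibration('wrist');s=readout.read_state()
Rm=cv2.Rodrigues(np.array(c['rvec']))[0];o=-Rm.T@np.array(c['tvec'])
print('cam in tool',Rot(s).inv().apply(o-s['tool_pos']),'axis',Rot(s).inv().apply(Rm[2]))
plan([540,28,240],RT([0,0,-1],[-0.05,1,0]))
E
```

```text
cam in tool [-120.61730821   -0.44209607  -84.48651753] axis [0.94455676 0.00121879 0.32834591]
t 4.2 pos [520.   70.6 201.3] x [-0.003  0.001 -1.   ] y [-0.197  0.98   0.001] F [ 1.1 -0.3 -1.5] g 49.0 n 2 q [ 0.01  0.04 -0.01  1.52  0.   -0.19]
[0.074, -0.002, -0.001, -19.4, -22.8, 5.6]
[0.074, -0.002, -0.001, -19.4, -22.4, 7.3]
```

The wrist camera sits 84 mm to the block's side of the tool, so a purely horizontal tool would push it into the table. Instead I'll set the block on the board as it is, then regrasp with the hand leaned back 30°. That keeps the camera clear when the block stands up.

```bash
python3 - <<'E'
from h import *
plan([532,28,60],RT([0,0,-1],[-0.05,1,0]),n=4)
E
```

```text
t 4.2 pos [520.   70.6 201.3] x [-0.003  0.001 -1.   ] y [-0.197  0.98   0.001] F [ 1.1 -0.3 -1.5] g 49.0 n 4 q [ 0.01  0.04 -0.01  1.52  0.   -0.19]
[0.037, -0.001, -0.0, 35.3, -11.1, 1.0]
[0.037, -0.001, -0.0, 35.3, -11.0, 1.3]
[0.037, -0.001, -0.0, 35.3, -11.0, 1.7]
[0.037, -0.001, -0.0, 35.3, -10.9, 2.1]
```

{"op": "drive_tool", "data": {
  "rows": [
    [0.037, 0, 0, 35, -11, 1, -1],
    [0.037, 0, 0, 35, -11, 1.3, -1],
    [0.037, 0, 0, 35, -11, 1.7, -1],
    [0.037, 0, 0, 35, -11, 2.1, -1],
    [0, 0, 0, 0, 0, 0, -1]
  ]
}}

```text
t: 4.82
tool_pos: [528.5, 29.4, 58.1]
eef_rot: [0.703, -0.019, 0.711, 0.02]
force: [-1.0, -0.1, -0.0]
grip_width: 48.8
```

```bash
python3 - <<'E'
from h import *
plan([532,28,31],RT([0,0,-1],[-0.05,1,0]),n=2)
E
```

```text
t 4.825 pos [528.5  29.4  58.1] x [-0.011  0.002 -1.   ] y [-0.054  0.999  0.002] F [-1.  -0.1 -0. ] g 48.8 n 2 q [-0.07  0.12 -0.22  1.25  0.   -0.13]
[0.002, -0.006, -0.001, 13.5, -0.8, 1.9]
[0.002, -0.006, -0.001, 13.5, -0.8, 1.8]
```

{"op": "drive_tool", "data": {
  "rows": [
    [0, -0.006, 0, 14, 0, 1, -1],
    [0, -0.005, 0, 13, 0, 0, -1],
    [0, 0, 0, 2, 0, 0, -1],
    [0, 0, 0, 0, 0, 0, -1]
  ]
}}

```text
t: 5.32
tool_pos: [534.6, 29.8, 35.1]
eef_rot: [0.711, -0.019, 0.703, 0.02]
force: [-0.1, -0.2, -0.2]
grip_width: 48.8
```

{"op": "drive_tool", "data": {
  "rows": [
    [0, 0.005, 0, 3, 0, 0, -1],
    [0, 0, 0, 2, 0, 0, -1],
    [0, 0, 0, 0, 0, 0, -1]
  ]
}}

```text
t: 5.7
tool_pos: [534.7, 29.6, 29.9]
eef_rot: [0.709, -0.019, 0.704, 0.02]
force: [0.3, 0.4, -0.2]
grip_width: 49.2
```

{"op": "drive_tool", "data": {
  "rows": [
    [0, 0, 0, 0, 0, 0, 1],
    [0, 0, 0, 0, 0, 0, 1],
    [0, 0, 0, 0, 0, 0, 1],
    [0, 0, 0, -20, 0, 0, 1],
    [0, 0, 0, -50, 0, 0, 1]
  ]
}}

```text
t: 6.32
tool_pos: [531.2, 29.7, 97.1]
eef_rot: [0.707, -0.019, 0.707, 0.02]
force: [1.7, -0.2, 0.5]
grip_width: 85.7
```

```bash
python3 - <<'E'
from h import *
c=viewer.calibration('wrist'); cam('wrist','w3.png')
cam('top','top3.png')
im=cv2.imread('pics/top3.png');cv2.imwrite('pics/crop3.png',cv2.resize(im[130:290,200:420],None,fx=3,fy=3))
s=readout.read_state();print(s['tool_pos'],s['q'].round(2))
T=np.array([512.5,31]);a=np.radians(2.9);u=np.array([np.cos(a),np.sin(a)]);v=np.array([u[1],-u[0]])
print(w2px(c,[[*(T+a*60*u+b*25*v),21] for a,b in[(1,1),(1,-1),(-1,-1),(-1,1)]]).round(0))
E
```

```text
[538.31515976  29.26812382 106.242152  ] [-0.07  0.08 -0.16  1.31  0.   -0.13]
[[283. 278.]
 [358. 278.]
 [368.  89.]
 [277.  89.]]
```

View pics/w3.png

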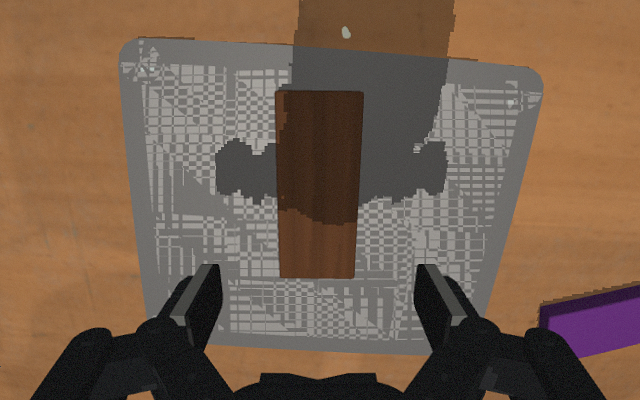

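View pics/crop3.png

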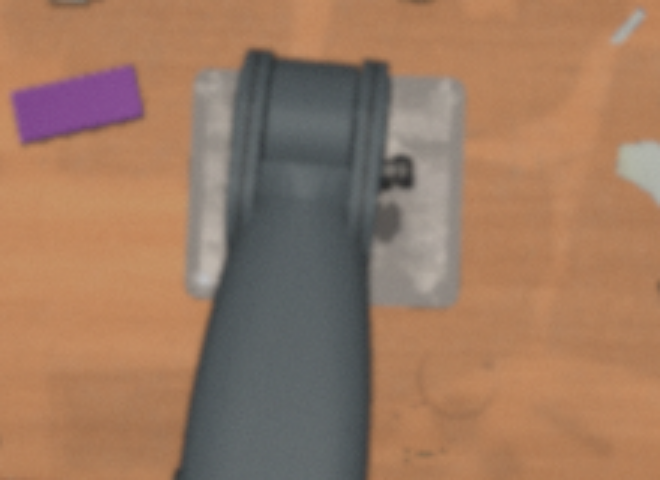

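```bash
python3 - <<'E'
from h import *
plan([576,34,88],RT([-.5,-.02,-.866],[-0.05,1,0]))
E
```

```text
t 6.425 pos [538.3  29.3 106.2] x [ 0.018  0.    -1.   ] y [-0.055  0.998 -0.001] F [ 1.1 -0.5  0.8] g 85.4 n 4 q [-0.07  0.08 -0.16  1.31  0.   -0.13]
[0.002, 0.135, 0.002, 4.7, 0.7, 9.4]
[0.002, 0.135, 0.002, 3.4, 0.7, 9.9]
[0.002, 0.135, 0.002, 2.0, 0.7, 10.3]
[0.002, 0.135, 0.002, 0.6, 0.7, 10.5]
```

{"op": "drive_tool", "data": {
  "rows": [
    [0, 0.135, 0, 4.7, 0.7, 9.4, 1],
    [0, 0.135, 0, 3.4, 0.7, 9.9, 1],
    [0, 0.135, 0, 2, 0.7, 10.3, 1],
    [0, 0.135, 0, 0.6, 0.7, 10.5, 1],
    [0, 0, 0, 0, 0, 0, 1]
  ]
}}

```text
t: 7.05
tool_pos: [570.8, 34.5, 70.7]
eef_rot: [0.489, -0.023, 0.872, 0.014]
force: [-0.4, 0.4, -0.4]
grip_width: 85.7
```

```bash
python3 - <<'E'
from h import *
plan([545,32,31],RT([-.5,-.02,-.866],[-0.05,1,0]),n=3)
E
```

```text
t 7.05 pos [570.8  34.5  70.7] x [-0.52  -0.027 -0.854] y [-0.055  0.998  0.002] F [-0.4  0.4 -0.4] g 85.7 n 3 q [-0.03  0.81  0.62  1.93 -0.04 -0.08]
[0.002, -0.008, 0.002, 15.8, -0.4, -0.5]
[0.002, -0.008, 0.002, 15.8, -0.4, -0.6]
[0.002, -0.008, 0.002, 15.8, -0.4, -0.7]
```

{"op": "drive_tool", "data": {
  "rows": [
    [0, -0.01, 0, 15, 0, 0, 1],
    [0, 0, 0, 14, 0, 0, 1],
    [0, 0, 0, 5, 0, 0, 1],
    [0, 0, 0, 0, 0, 0, 1]
  ]
}}

```text
t: 7.55
tool_pos: [554.2, 33.5, 53.5]
eef_rot: [0.501, -0.024, 0.865, 0.014]
force: [-0.3, 0.9, -0.3]
grip_width: 85.4
```

```bash
python3 - <<'E'
from h import *
plan([545,32,31],RT([-.5,-.02,-.866],[-0.05,1,0]),n=1)
E
```

```text
t 7.55 pos [554.2  33.5  53.5] x [-0.497 -0.027 -0.867] y [-0.055  0.998  0.001] F [-0.3  0.9 -0.3] g 85.4 n 1 q [-0.04  0.74  0.48  1.84 -0.05 -0.08]
[0.005, 0.003, 0.007, 24.1, -1.0, 3.2]
```

{"op": "drive_tool", "data": {
  "rows": [
    [0, 0, 0, 12, 0, 2, 1],
    [0, 0, 0, 9, 0, 1, 1],
    [0, 0, 0, 3, 0, 0, 1],
    [0, 0, 0, 0, 0, 0, 1]
  ]
}}

```text
t: 8.05
tool_pos: [544.6, 33.0, 29.1]
eef_rot: [0.499, -0.024, 0.866, 0.014]
force: [0.3, 0.8, 0.2]
grip_width: 85.7
```

```bash
python3 - <<'E'
from h import *
cam('wrist','w4.png');cam('scene','s4.png')
im=cv2.imread('pics/s4.png');cv2.imwrite('pics/s4c.png',cv2.resize(im[120:270,200:420],None,fx=3.5,fy=3.5))
plan([545,32,31],RT([-.5,-.02,-.866],[-0.05,1,0]),n=1)
E
```

```text
t 8.15 pos [545.2  33.   29.6] x [-0.499 -0.027 -0.866] y [-0.055  0.998  0.001] F [-0.6 -0.2 -0. ] g 85.3 n 1 q [-0.04  0.73  0.42  1.78 -0.05 -0.08]
[0.005, 0.001, 0.007, -1.1, -1.0, -0.9]
```

View pics/w4.png

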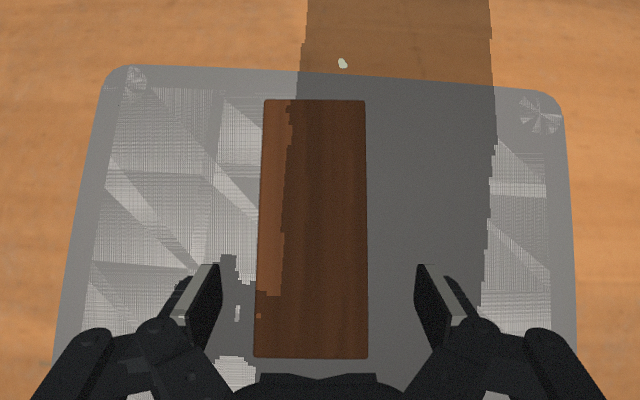

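View pics/s4c.png

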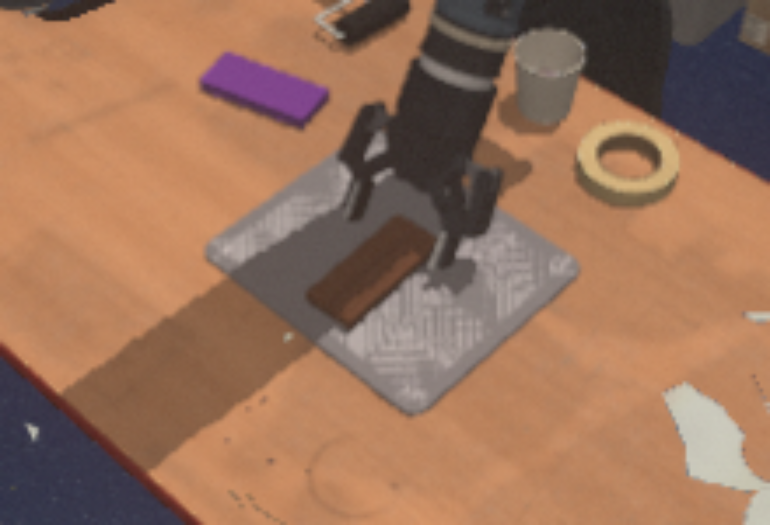

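Fingers straddle the block in both views: the wrist view has the block at cols 255–367 and the pads at 215 and 420. I'll raise 2 mm and close.

{"op": "drive_tool", "data": {
  "rows": [
    [0, 0, 0, -2, -1.5, 0, 1],
    [0, 0, 0, 0, 0, 0, -1],
    [0, 0, 0, 0, 0, 0, -1],
    [0, 0, 0, 0, 0, 0, -1],
    [0, 0, 0, 0, 0, 0, -1]
  ],
  "squeeze": 50
}}

```text
t: 8.78
tool_pos: [546.7, 31.5, 31.8]
eef_rot: [0.501, -0.024, 0.865, 0.014]
force: [1.3, -0.5, 2.0]
grip_width: 48.5
```

{"op": "drive_tool", "data": {
  "rows": [
    [0, 0, 0, 0, 0, 0, -1],
    [0, 0, 0, 0, 0, 0, -1],
    [0, 0, 0, -10, 0, 5, -1],
    [0, 0, 0, -20, 0, 10, -1],
    [0, 0, 0, -30, 0, 15, -1]
  ]
}}

```text
t: 9.4
tool_pos: [600.8, 34.8, 66.9]
eef_rot: [0.498, -0.024, 0.867, 0.014]
force: [1.3, 0.3, -1.3]
grip_width: 47.9
```

```bash
python3 - <<'E'
from h import *
cam('wrist','w5.png')
plan([560,33,140],RT([0,-.02,-1],[-0.05,1,0]))
E
```

```text
t 9.45 pos [604.9  34.7  68.3] x [-0.497 -0.027 -0.868] y [-0.055  0.998  0.001] F [ 3.  -0.  -1.5] g 48.2 n 4 q [-0.03  0.9   0.76  1.95 -0.04 -0.08]
[0.003, -0.13, -0.005, -10.0, 0.2, -18.7]
[0.003, -0.13, -0.005, -12.3, 0.1, -17.2]
[0.003, -0.13, -0.005, -14.4, -0.0, -15.5]
[0.003, -0.13, -0.005, -16.3, -0.1, -13.5]
```

View pics/w5.png

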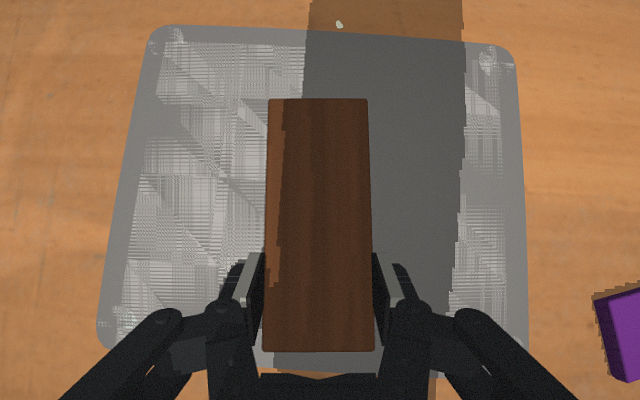

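```bash
python3 - <<'E'
from h import *
plan([560,32,210],RT([.865,.043,-.5],[-0.05,1,0]),n=10)
E
```

```text
t 9.45 pos [604.9  34.7  68.3] x [-0.497 -0.027 -0.868] y [-0.055  0.998  0.001] F [ 3.  -0.  -1.5] g 48.2 n 10 q [-0.03  0.9   0.76  1.95 -0.04 -0.08]
[0.001, -0.157, -0.0, -10.1, -0.0, -10.9]
[0.001, -0.157, -0.0, -11.6, -0.0, -9.2]
[0.001, -0.157, -0.0, -12.9, -0.0, -7.3]
[0.001, -0.157, -0.0, -13.9, -0.0, -5.2]
[0.001, -0.157, -0.0, -14.6, -0.0, -3.0]
[0.001, -0.157, -0.0, -14.9, -0.0, -0.7]
[0.001, -0.157, -0.0, -14.8, -0.1, 1.7]
[0.001, -0.157, -0.0, -14.3, -0.1, 4.0]
[0.001, -0.157, -0.0, -13.5, -0.1, 6.1]
[0.001, -0.157, -0.0, -12.4, -0.1, 8.2]
```

{"op": "drive_tool", "data": {
  "rows": [
    [0, -0.13, 0, -22, 0, -15, -1],
    [0, -0.157, 0, -22, 0, -12, -1],
    [0, -0.157, 0, -15, 0, -7.3, -1],
    [0, -0.157, 0, -14, 0, -5, -1],
    [0, -0.157, 0, -14, 0, -3, -1]
  ]
}}

```text
t: 10.07
tool_pos: [584.6, 33.8, 163.9]
eef_rot: [0.786, -0.017, 0.618, 0.022]
force: [-0.7, 0.4, 0.0]
grip_width: 48.3
```

```bash
python3 - <<'E'
from h import *
plan([560,32,210],RT([.865,.043,-.5],[-0.05,1,0]),n=5)
E
```

```text
t 10.075 pos [584.6  33.8 163.9] x [ 0.236  0.014 -0.972] y [-0.055  0.998  0.001] F [-0.7  0.4  0. ] g 48.3 n 5 q [-0.07 -0.04 -0.19  1.18  0.03 -0.12]
[0.001, -0.162, -0.001, -10.1, -0.1, -2.6]
[0.001, -0.162, -0.001, -10.4, -0.1, -1.0]
[0.001, -0.162, -0.001, -10.4, -0.1, 0.7]
[0.001, -0.162, -0.001, -10.2, -0.1, 2.4]
[0.001, -0.162, -0.001, -9.7, -0.1, 4.0]
```

{"op": "drive_tool", "data": {
  "rows": [
    [0, -0.16, 0, -10, 0, -2.6, -1],
    [0, -0.16, 0, -10.4, 0, -1, -1],
    [0, -0.16, 0, -10.4, 0, 0.7, -1],
    [0, -0.16, 0, -10, 0, 2.4, -1],
    [0, -0.16, 0, -10, 0, 4, -1]
  ]
}}

```text
t: 10.7
tool_pos: [559.9, 32.5, 207.6]
eef_rot: [0.964, -0.007, 0.264, 0.027]
force: [-0.2, -0.2, -0.4]
grip_width: 48.0
```

```bash
python3 - <<'E'
from h import *
cam('scene','s6.png');cam('wrist','w6.png')
im=cv2.imread('pics/s6.png');cv2.imwrite('pics/s6c.png',cv2.resize(im[70:250,180:420],None,fx=3.2,fy=3.2))
plan([580,33,150],RT([.865,.043,-.5],[-0.05,1,0]))
E
```

```text
t 10.8 pos [553.7  33.2 192. ] x [ 0.848  0.049 -0.528] y [-0.055  0.998  0.005] F [-2.7 -0.8 -5.2] g 48.6 n 1 q [-0.16 -0.88 -1.05  0.39  0.18 -0.11]
[-0.002, -0.033, -0.007, 44.5, -1.9, -21.8]
```

View pics/s6c.png

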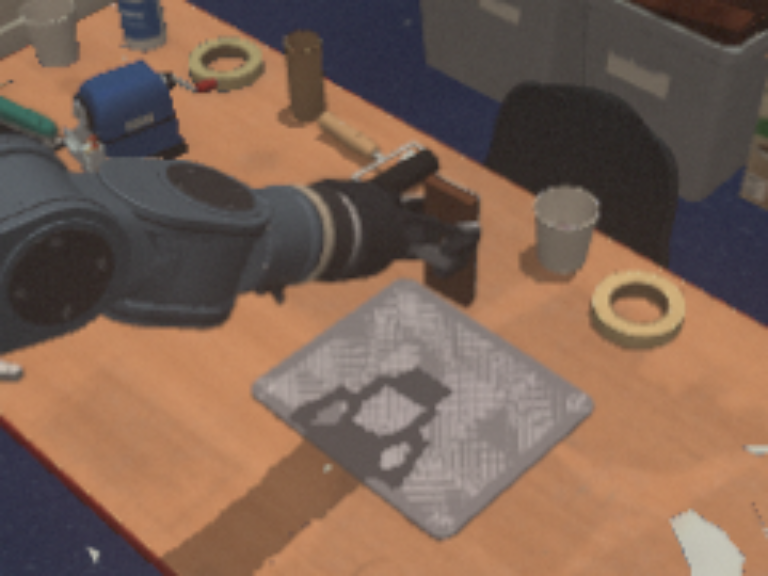

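View pics/w6.png

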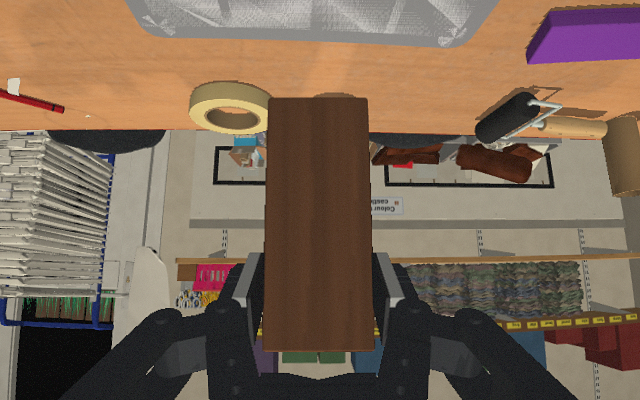

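The block is held upright: wood facing the robot, pattern facing away. Joints 2 and 3 are near their limits, so I'll fit a small kinematic model to check the lowering path.

```bash
cat > kin.py <<'E'
import numpy as np
from scipy.optimize import least_squares
D=np.array([[.0487,.0977,1.622,172.8,495.2,252.2,0],[.06,-.17,1.34,432.4,293.3,108.3,0],[.12,-.28,1.17,432.7,296.6,28.8,0],[.04,0,1.53,433.5,296.5,208.3,0],[.12,-.22,1.25,528.5,29.4,58.1,0],
[.81,.62,1.93,570.8,34.5,70.7,-.04],[.74,.48,1.84,554.2,33.5,53.5,-.05],[.73,.42,1.78,545.2,33,29.6,-.05],[.9,.76,1.95,604.9,34.7,68.3,-.04],[-.04,-.19,1.18,584.6,33.8,163.9,.03],[-.88,-1.05,.39,553.7,33.2,192,.18]])
def fk(p,q2,q3,q4,q5):
    c0,h,A,B,C,E,L=p[:7]
    f=q2-q3; ph=f+q4
    return (c0+A*np.sin(q2)+B*np.cos(q2)+C*np.cos(f)+E*np.sin(f)+L*np.cos(ph)*np.cos(q5),
            h+A*np.cos(q2)-B*np.sin(q2)-C*np.sin(f)+E*np.cos(f)-L*np.sin(ph)*np.cos(q5))
r=np.sqrt(D[:,3]**2+D[:,4]**2-66**2)
def res(p):
    a,b=fk(p,*D[:,[0,1,2,6]].T); return np.r_[a-r,b-D[:,5]]/3
s=least_squares(lambda p:np.r_[res(p),p/2000],[0,250,300,0,300,0,250]); P=s.x
if __name__=='__main__':
    print(P.round(0),(res(P)*3).round(1))
    for x,z,phd in [(560,140,30),(580,180,30),(580,140,30),(580,98,30),(600,98,30),(620,98,30),(640,98,30),(600,98,40),(600,98,20),(620,120,30),(620,98,45)]:
        best=None
        for g in [(-.8,-1),(-.3,-.5),(0.3,-.3)]:
            o=least_squares(lambda v:np.array(fk(P,v[0],v[1],np.radians(phd)-v[0]+v[1],.1))-[np.sqrt(x*x+33**2-66**2),z],g)
            v=o.x; print(x,z,phd,v.round(2),round(np.radians(phd)-v[0]+v[1],2),round(o.cost,1)); break
E
python3 kin.py
```

```text
[  5. 224. 386.  -4. 503.  27. 410.] [ 0.1  2.4  1.2 -0.2 -2.4 -0.9 -2.5  1.4  1.2  3.1 -3.5 -1.2  2.5 -2.4
 -2.  -2.9  3.9  1.1  1.  -0.9 -1.2  2. ]
560 140 30 [-0.82 -1.16] 0.19 0.0
580 180 30 [-0.77 -1.05] 0.24 0.0
580 140 30 [-0.71 -1.11] 0.13 0.0
580 98 30 [-0.62 -1.16] -0.01 0.0
600 98 30 [-0.52 -1.1 ] -0.06 0.0
620 98 30 [-0.43 -1.05] -0.1 0.0
640 98 30 [-0.36 -1.  ] -0.13 0.0
600 98 40 [-0.48 -0.95] 0.23 0.0
600 98 20 [-0.44 -1.22] -0.43 0.0
620 120 30 [-0.49 -1.04] -0.02 0.0
620 98 45 [-0.36 -0.82] 0.33 0.0
```

```bash
python3 - <<'E'
from h import *
plan([605,34,140],RT([.866,.043,-.499],[-0.055,1,0]),n=3)
E
```

```text
t 10.8 pos [553.7  33.2 192. ] x [ 0.848  0.049 -0.528] y [-0.055  0.998  0.005] F [-2.7 -0.8 -5.2] g 48.6 n 3 q [-0.16 -0.88 -1.05  0.39  0.18 -0.11]
[-0.002, -0.011, -0.002, 23.7, -0.8, -5.7]
[-0.002, -0.011, -0.002, 23.6, -0.7, -6.0]
[-0.002, -0.011, -0.002, 23.5, -0.6, -6.2]
```

{"op": "drive_tool", "data": {
  "rows": [
    [0, -0.011, 0, 20, -0.5, -5, -1],
    [0, -0.011, 0, 20, -0.5, -5, -1],
    [0, -0.011, 0, 12, -0.5, -3, -1],
    [0, 0, 0, 0, 0, 0, -1]
  ]
}}

```text
t: 11.3
tool_pos: [599.8, 33.0, 170.7]
eef_rot: [0.967, -0.006, 0.252, 0.027]
force: [1.0, -1.2, -0.8]
grip_width: 48.5
```

```bash
python3 - <<'E'
from h import *
plan([605,34,110],RT([.866,.043,-.499],[-0.055,1,0]),n=3)
E
```

```text
t 11.3 pos [599.8  33.  170.7] x [ 0.872  0.049 -0.487] y [-0.055  0.998  0.002] F [ 1.  -1.2 -0.8] g 48.5 n 3 q [-0.14 -0.66 -1.03  0.15  0.17 -0.1 ]
[-0.0, 0.004, -0.002, 11.4, 0.2, -16.8]
[-0.0, 0.004, -0.002, 11.5, 0.2, -16.8]
[-0.0, 0.004, -0.002, 11.5, 0.3, -16.7]
```

{"op": "drive_tool", "data": {
  "rows": [
    [0, 0.004, 0, 11, 0, -17, -1],
    [0, 0.004, 0, 11, 0, -17, -1],
    [0, 0.004, 0, 10, 0, -15, -1],
    [0, 0, 0, 0, 0, 0, -1],
    [0, 0, 0, 0, 0, 0, -1]
  ]
}}

```text
t: 11.92
tool_pos: [604.9, 33.1, 116.4]
eef_rot: [0.967, -0.007, 0.254, 0.027]
force: [0.1, 0.1, -0.9]
grip_width: 48.7
```

```bash
python3 - <<'E'
from h import *
cam('scene','s7.png')
im=cv2.imread('pics/s7.png');cv2.imwrite('pics/s7c.png',cv2.resize(im[100:250,250:400],None,fx=5,fy=4,interpolation=cv2.INTER_CUBIC))
plan([605,34,98],RT([.866,.043,-.499],[-0.055,1,0]),n=1)
E
```

```text
t 11.975 pos [605.1  33.1 117. ] x [ 0.87   0.048 -0.49 ] y [-0.055  0.998  0.   ] F [ 1.6  0.4 -0.4] g 48.1 n 1 q [-0.14 -0.54 -1.08 -0.02  0.17 -0.1 ]
[-0.0, 0.01, -0.005, 9.2, 0.9, -16.6]
```

View pics/s7c.png

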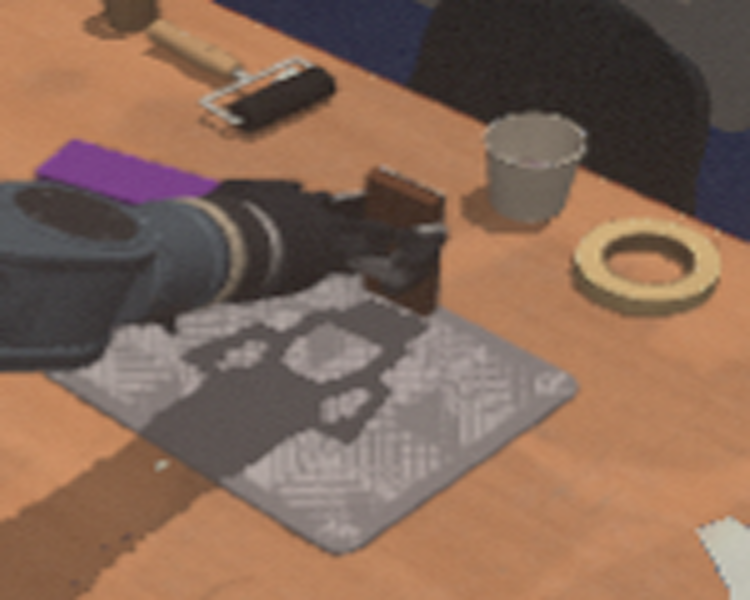

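Block upright just above the board at crop (405,240). I'll lower it in small steps and watch the force.

{"op": "drive_tool", "data": {
  "rows": [
    [0, 0.01, 0, 3, 0, -5, -1],
    [0, 0, 0, 2, 0, -3.5, -1],
    [0, 0, 0, 1.5, 0, -2.6, -1],
    [0, 0, 0, 0, 0, 0, -1],
    [0, 0, 0, 0, 0, 0, -1]
  ]
}}

```text
t: 12.6
tool_pos: [604.1, 33.2, 101.6]
eef_rot: [0.965, -0.007, 0.26, 0.027]
force: [-0.5, 0.3, -1.0]
grip_width: 48.0
```

{"op": "drive_tool", "data": {
  "rows": [
    [0, 0, 0, 1.2, 0, -2, -1],
    [0, 0, 0, 0, 0, 0, -1],
    [0, 0, 0, 0, 0, 0, -1]
  ]
}}

```text
t: 12.98
tool_pos: [604.1, 33.3, 99.3]
eef_rot: [0.965, -0.007, 0.26, 0.027]
force: [0.0, -0.3, -1.0]
grip_width: 48.5
```

{"op": "drive_tool", "data": {
  "rows": [
    [0, 0, 0, 0.8, 0, -1.3, -1],
    [0, 0, 0, 0, 0, 0, -1],
    [0, 0, 0, 0, 0, 0, -1]
  ]
}}

```text
t: 13.35
tool_pos: [604.7, 33.2, 98.9]
eef_rot: [0.966, -0.007, 0.259, 0.027]
force: [-1.0, -0.1, 1.3]
grip_width: 48.4
```

{"op": "drive_tool", "data": {
  "rows": [
    [0, 0, 0, 0.8, 0, -1.3, -1],
    [0, 0, 0, 0, 0, 0, -1],
    [0, 0, 0, 0, 0, 0, -1]
  ]
}}

```text
t: 13.72
tool_pos: [605.6, 33.2, 98.8]
eef_rot: [0.966, -0.007, 0.257, 0.027]
force: [-2.6, -0.2, 5.6]
grip_width: 48.4
```

Contact at TCP z ≈ 98.9, as predicted. Releasing.

{"op": "drive_tool", "data": {
  "rows": [
    [0, 0, 0, -0.5, 0, 0.9, -0.2],
    [0, 0, 0, 0, 0, 0, 0.4],
    [0, 0, 0, 0, 0, 0, 0.8],
    [0, 0, 0, 0, 0, 0, 1],
    [0, 0, 0, 0, 0, 0, 1]
  ]
}}

```text
t: 14.35
tool_pos: [603.9, 33.3, 96.6]
eef_rot: [0.965, -0.007, 0.26, 0.027]
force: [0.8, 0.7, 0.5]
grip_width: 85.3
```

```bash
python3 - <<'E'
from h import *
cam('scene','s8.png');cam('wrist','w8.png')
im=cv2.imread('pics/s8.png');cv2.imwrite('pics/s8c.png',cv2.resize(im[100:250,250:400],None,fx=5,fy=4,interpolation=cv2.INTER_CUBIC))
plan([566,32,121],RT([.866,.048,-.499],[-0.055,1,0]),n=3)
E
```

```text
t 14.45 pos [604.1  33.3  97. ] x [ 0.864  0.048 -0.502] y [-0.055  0.998  0.001] F [-0.8 -0.1  0.5] g 85.7 n 3 q [-0.14 -0.49 -1.09 -0.06  0.17 -0.1 ]
[-0.0, -0.001, -0.0, -15.0, 0.3, 0.5]
[-0.0, -0.001, -0.0, -15.0, 0.3, 0.6]
[-0.0, -0.001, -0.0, -15.0, 0.3, 0.6]
```

View pics/s8c.png

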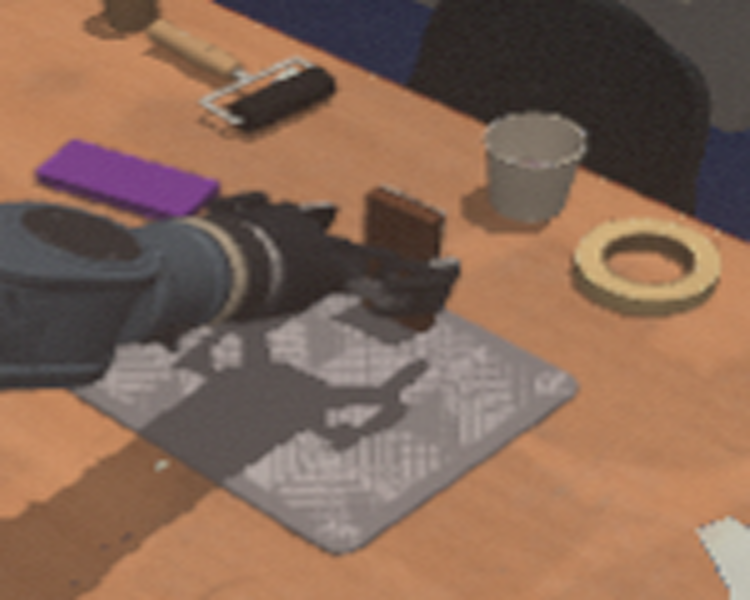

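View pics/w8.png

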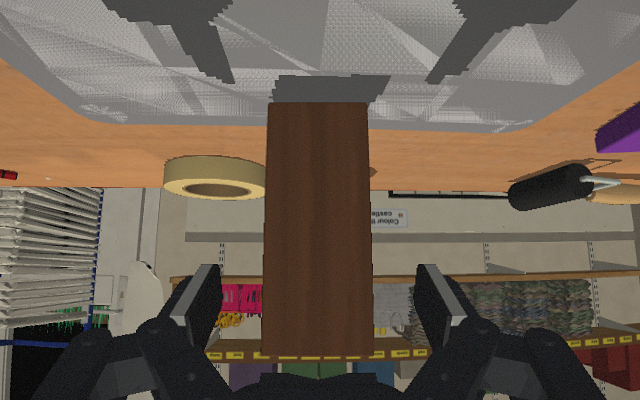

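The block stands free: cols 264–370 in the wrist view, both pads clear. I'll back off along the tool axis.

{"op": "drive_tool", "data": {
  "rows": [
    [0, 0, 0, -8, 0, 0, 1],
    [0, 0, 0, -13, 0, 0, 1],
    [0, 0, 0, -13, 0, 0, 1],
    [0, 0, 0, -12, 0, 0, 1],
    [0, 0, 0, 0, 0, 0, 1]
  ]
}}

```text
t: 15.08
tool_pos: [564.7, 30.9, 121.5]
eef_rot: [0.966, -0.007, 0.258, 0.027]
force: [0.3, -0.4, 0.5]
grip_width: 85.6
```

```bash
python3 - <<'E'
from h import *
plan([545,32,200],RT([.55,.03,-.83],[-0.055,1,0]))
E
python3 - <<'E'
import sys; sys.path.insert(0,'.')
from kin import *
for x,z,phd in [(560,160,40),(550,200,55),(550,250,70),(620,250,90),(690,200,90),(680,115,90),(660,130,100),(600,115,90)]:
    o=least_squares(lambda v:np.array(fk(P,v[0],v[1],np.radians(phd)-v[0]+v[1],.1))-[np.sqrt(x*x+33**2-66**2),z],(-.3,-.5)); v=o.x; print(x,z,phd,v.round(2),round(np.radians(phd)-v[0]+v[1],2),round(o.cost,1))
E
```

```text
t 15.075 pos [564.7  30.9 121.5] x [ 0.865  0.048 -0.5  ] y [-0.055  0.998  0.   ] F [ 0.3 -0.4  0.5] g 85.6 n 3 q [-0.16 -0.75 -1.16  0.12  0.19 -0.11]
[-0.0, 0.154, -0.0, -18.7, 0.7, 19.4]
[-0.0, 0.154, -0.0, -21.5, 0.7, 16.3]
[-0.0, 0.154, -0.0, -23.7, 0.7, 12.8]
560 160 40 [-0.72 -0.95] 0.46 0.0
550 200 55 [-0.52 -0.62] 0.86 0.0
550 250 70 [-0.25 -0.23] 1.24 0.0
620 250 90 [0.31 0.38] 1.65 0.0
690 200 90 [0.5  0.53] 1.6 0.0
680 115 90 [0.47 0.32] 1.42 0.0
660 130 100 [0.62 0.54] 1.67 0.0
600 115 90 [0.26 0.05] 1.37 0.0
```

{"op": "drive_tool", "data": {
  "rows": [
    [0, 0.1, 0, -19, 0.5, 20, 0],
    [0, 0.154, 0, -25, 0.7, 20, -1],
    [0, 0.154, 0, -28, 0.7, 15, -1],
    [0, 0.154, 0, -28, 0.5, 8, -1],
    [0, 0.154, 0, -25, 0, 3, -1]
  ]
}}

```text
t: 15.7
tool_pos: [522.0, 30.8, 261.4]
eef_rot: [0.813, -0.016, 0.582, 0.023]
force: [1.1, -0.6, 0.5]
grip_width: 0.0
```

```bash
python3 - <<'E'
from h import *
plan([675,36,230],RT([0,0,-1],[-0.055,1,0]))
cam('scene','s9.png')
im=cv2.imread('pics/s9.png');cv2.imwrite('pics/s9c.png',cv2.resize(im[70:250,220:420],None,fx=3.5,fy=3.2,interpolation=cv2.INTER_CUBIC))
E
```

```text
t 15.7 pos [522.   30.8 261.4] x [ 0.322  0.018 -0.947] y [-0.055  0.998  0.   ] F [ 1.1 -0.6  0.5] g 0.0 n 3 q [-0.1  -0.3  -0.24  1.3   0.05 -0.14]
[0.0, 0.109, -0.0, 26.4, -1.1, 44.9]
[0.0, 0.109, -0.0, 21.3, -1.1, 47.5]
[0.0, 0.109, -0.0, 16.0, -1.1, 49.6]
```

View pics/s9c.png

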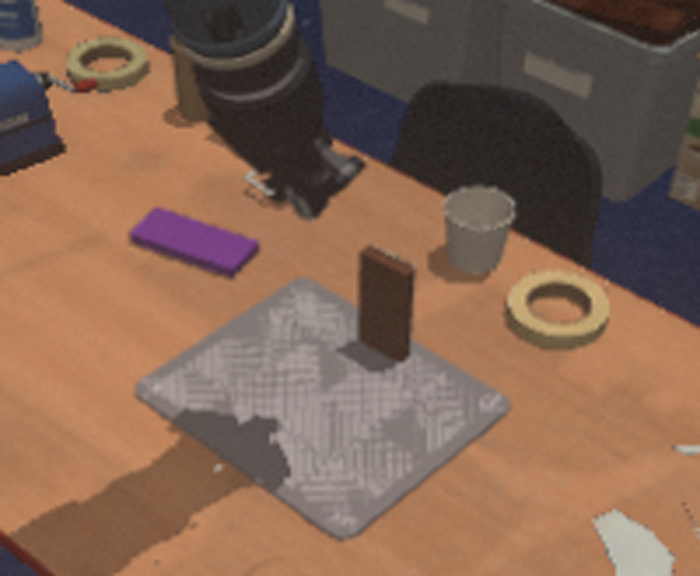

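Standing alone on the board near its far edge, at crop (385,305). I'll go over the top and behind it.

{"op": "drive_tool", "data": {
  "rows": [
    [0, 0.08, 0, 12, 0, 38, -1],
    [0, 0.08, 0, 10, 0, 40, -1],
    [0, 0.08, 0, 5, 0, 40, -1],
    [0, 0.08, 0, 2, 0, 40, -1],
    [0, 0, 0, 0, 0, 0, -1]
  ]
}}

```text
t: 16.38
tool_pos: [685.2, 39.4, 251.6]
eef_rot: [0.707, -0.019, 0.706, 0.02]
force: [-0.7, 0.4, -1.7]
grip_width: 0.1
```

```bash
python3 - <<'E'
from h import *
plan([676,37,125],RT([0,0,-1],[-0.055,1,0]),n=4)
E
```

```text
t 16.375 pos [685.2  39.4 251.6] x [ 0.001  0.002 -1.   ] y [-0.055  0.998  0.002] F [-0.7  0.4 -1.7] g 0.1 n 4 q [-0.04  0.5   0.65  1.71  0.   -0.1 ]
[0.0, 0.0, -0.0, 31.7, -0.5, -2.4]
[0.0, 0.0, -0.0, 31.7, -0.5, -2.4]
[0.0, 0.0, -0.0, 31.7, -0.5, -2.4]
[0.0, 0.0, -0.0, 31.7, -0.5, -2.3]
```

{"op": "drive_tool", "data": {
  "rows": [
    [0, 0, 0, 31, -0.5, -1, -1],
    [0, 0, 0, 31, -0.5, -1, -1],
    [0, 0, 0, 31, -0.5, -1, -1],
    [0, 0, 0, 31, -0.5, -1, -1],
    [0, 0, 0, 0, 0, 0, -1]
  ]
}}

```text
t: 17.0
tool_pos: [675.0, 37.8, 136.3]
eef_rot: [0.709, -0.019, 0.704, 0.02]
force: [-0.2, -0.6, -0.2]
grip_width: 0.4
```

```bash
python3 - <<'E'
from h import *
cam('wrist','w10.png');cam('scene','s10.png')
im=cv2.imread('pics/s10.png');cv2.imwrite('pics/s10c.png',cv2.resize(im[70:250,220:420],None,fx=3.5,fy=3.2,interpolation=cv2.INTER_CUBIC))
plan([676,37,125],RT([0,0,-1],[-0.055,1,0]),n=1)
E
```

```text
t 17.1 pos [677.8  37.7 140.9] x [ 0.015  0.002 -1.   ] y [-0.055  0.998  0.001] F [ 0.2 -0.3  0.4] g 0.0 n 1 q [-0.04  0.44  0.34  1.46  0.   -0.1 ]
[0.0, 0.015, -0.001, 15.9, -0.6, -2.1]
```

View pics/s10c.png

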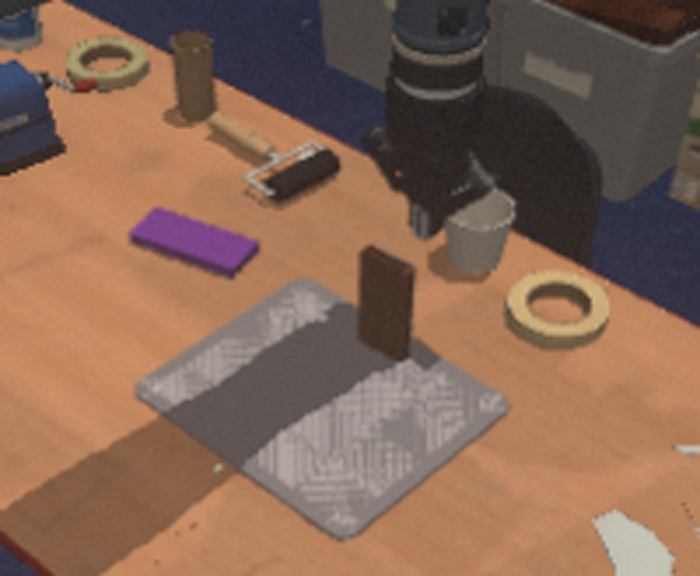

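View pics/w10.png

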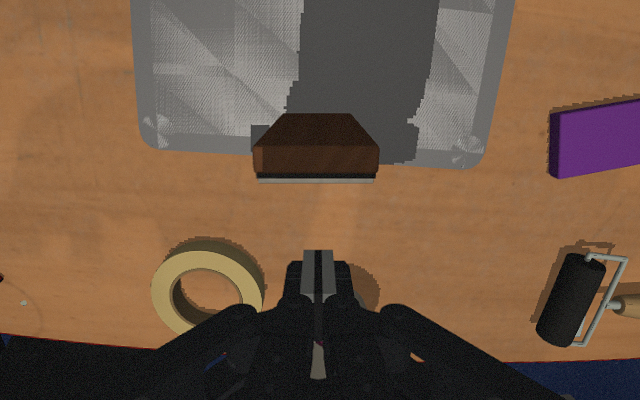

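Closed tips are behind the block (fingers at (318,265), block top at (315,160)). I'll lower and pull toward the robot.

{"op": "drive_tool", "data": {
  "rows": [
    [0, 0.01, 0, 15, 0, -1, -1],
    [0, 0, 0, 10, 0, -2, -1],
    [0, 0, 0, 0, 0, -10, -1],
    [0, 0, 0, 0, 0, -10, -1],
    [0, 0, 0, 0, 0, 0, -1]
  ]
}}

```text
t: 17.73
tool_pos: [654.7, 36.4, 115.6]
eef_rot: [0.708, -0.019, 0.705, 0.02]
force: [0.9, 0.1, 0.3]
grip_width: -0.2
```

{"op": "drive_tool", "data": {
  "rows": [
    [0, 0, 0, 0, 0, -6, -1],
    [0, 0, 0, 0, 0, -6, -1],
    [0, 0, 0, 0, 0, -6, -1],
    [0, 0, 0, 0, 0, 0, -1]
  ]
}}

```text
t: 18.23
tool_pos: [636.9, 35.4, 114.9]
eef_rot: [0.708, -0.019, 0.706, 0.02]
force: [-0.5, -0.3, -0.6]
grip_width: -0.3
```

```bash
python3 - <<'E'
from h import *
cam('wrist','w11.png')
s=readout.read_state();print(s['tool_pos'],s['force'],s['t'])
E
```

```text
[637.21297702  35.40628098 114.85465557] [-0.24779095 -0.59692614  0.56653731] 18.275
```

View pics/w11.png

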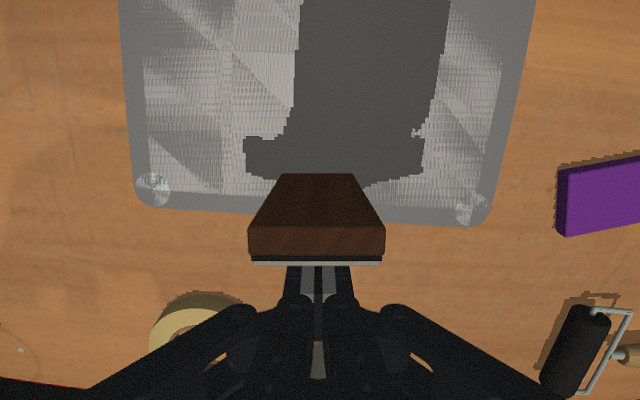

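Just about touching the pattern side (block top at row 262, fingers right behind). I'll keep pulling.

{"op": "drive_tool", "data": {
  "rows": [
    [0, 0, 0, 0, 0, -5, -1],
    [0, 0, 0, 0, 0, -5, -1],
    [0, 0, 0, 0, 0, -6, -1],
    [0, 0, 0, 0, 0, -6, -1],
    [0, 0, 0, 0, 0, -6, -1]
  ]
}}

```text
t: 18.9
tool_pos: [608.9, 33.9, 114.8]
eef_rot: [0.708, -0.019, 0.706, 0.02]
force: [-0.4, -0.4, 0.2]
grip_width: 0.0
```

{"op": "drive_tool", "data": {
  "rows": [
    [0, 0, 0, 0, 0, -5, -1],
    [0, 0, 0, 0, 0, 0, -1],
    [0, 0, 0, 0, 0, 0, -1]
  ]
}}

```text
t: 19.27
tool_pos: [604.6, 33.6, 114.8]
eef_rot: [0.708, -0.019, 0.705, 0.02]
force: [-0.3, -0.7, 0.2]
grip_width: -0.3
```

```bash
python3 - <<'E'
from h import *
cam('wrist','w12.png')
s=readout.read_state();print(s['tool_pos'],s['force'],s['t'])
E
```

```text
[604.581305    33.58215669 114.71677542] [-0.0250616  -0.8299138  -0.03389353] 19.325
```

View pics/w12.png

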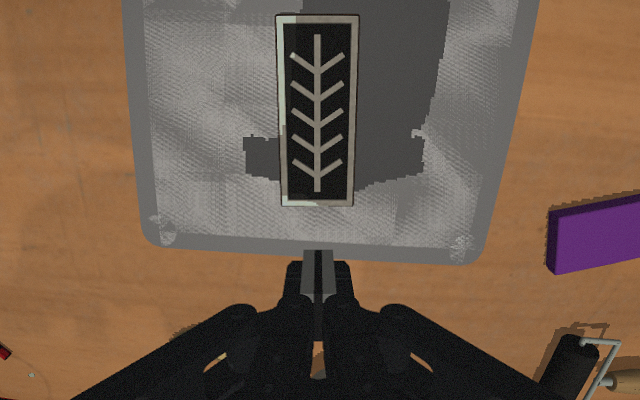

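It toppled: the leaf pattern is up and the block is flat on the board (275–358, 15–207). I'll move clear and verify.

{"op": "drive_tool", "data": {
  "rows": [
    [0, 0, 0, -30, 0, 0, -1],
    [0, 0, 0, -40, 0, 0, -1],
    [0, 0, 0, -40, -40, 0, -1],
    [0, 0, 0, 0, -50, 0, -1],
    [0, 0, 0, 0, 0, 0, -1]
  ]
}}

```text
t: 19.95
tool_pos: [609.7, -59.8, 225.3]
eef_rot: [0.709, -0.018, 0.705, 0.018]
force: [-0.4, 0.4, -0.9]
grip_width: 0.1
```

{"op": "drive_tool", "data": {
  "rows": [
    [0, 0, 0, 0, -50, 0, -1],
    [0, 0, 0, 0, -50, 0, -1],
    [0, 0, 0, 0, -40, 0, -1],
    [0, 0, 0, 0, 0, 0, -1]
  ]
}}

```text
t: 20.45
tool_pos: [616.5, -198.3, 223.2]
eef_rot: [0.708, -0.018, 0.706, 0.019]
force: [-1.0, 0.5, -0.6]
grip_width: -0.0
```

```bash
python3 - <<'E'
from h import *
cam('top','top13.png');cam('scene','s13.png')
a=cv2.imread('pics/top13.png')[140:290,180:480];cv2.imwrite('pics/c13.png',cv2.resize(a,None,fx=2.6,fy=2.6,interpolation=cv2.INTER_CUBIC))
s=readout.read_state();print(s['tool_pos'],s['force'],s['t'],s['qvel'].round(3))
E
```

```text
[ 616.60303368 -195.44574993  223.75210401] [-0.13730746 -0.7917897  -0.84248047] 20.55 [ 0.024 -0.014 -0.007  0.001  0.002 -0.003]
```

View pics/c13.png

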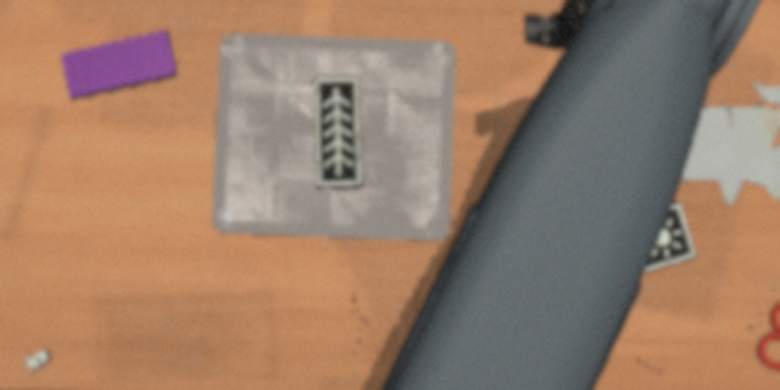

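View pics/s13.png

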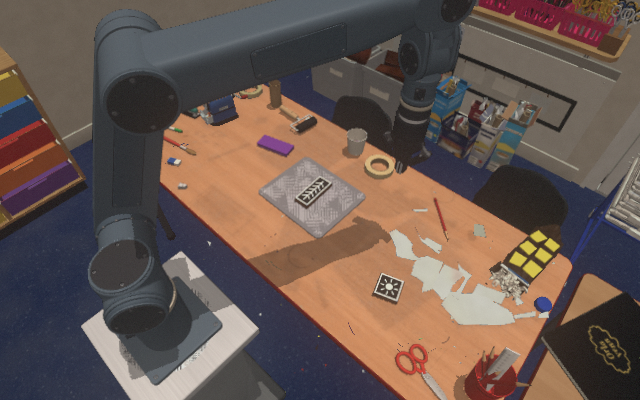

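Both pictures show the long block pattern-up near the middle of the board, at crop (339,132). The square and purple blocks haven't moved, and the arm is clear. Handing in.

```bash
python3 - <<'E'
from h import *
c=viewer.calibration('top');print(px2w(c,[[180+339/2.6,140+132/2.6]],21))
print(robot.sign_off())
E
```

```text
[[541.27253994  24.37225801  21.        ]]
the job is handed in; nothing more can be done
None
```

The long block is lying flat on the inking board, pattern up, and I handed the job in at about 20.6 s. Handing in gave no verdict.

**What I did:**
- I picked up the brown block and set it on the board. A straight 90° turn would have driven the wrist camera into the table.
- I regrasped it with the hand leaned back 30°, stood it on its end near the board's far edge and released it. Then I pulled it over toward the robot with the closed fingertips.

**Last checks:**
- **Position:** the top picture puts the block's centre at about (541, 24) mm. The board's centre is about (538, 29) mm, so the block is well inside the edges.
- **Bystanders:** the square block and the purple look-alike look unmoved in the pictures. The arm partly hides the square in the top view, but it is fully visible in the scene view.
- **Robot:** the arm is raised and clear, with wrist force within about 1 N of zero. The highest reading I saw during the job was about 6 N.

No check failed. The wrist picture was about 5 px (roughly 3 mm) off the top view's estimate at the first pick. The arm also sometimes stopped several mm, once 17 mm, from its planned position, and I corrected that as I went.

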